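Fit the suction nozzle and hold full suction

TASK

Push the loose nozzle tube down over the spigot of the small bench suction unit until it sits fully home on its collar, and let go of it. Only then, with the fingers, press the unit's spring-return power lever down past its first two detents to the third (full suction), and finish while still holding it down there, because it springs back when released. Leave the tape roll, the wood offcut and the sanding block where they are.

Things in the scene. Friction and masses are not known exactly. Their poses are not given: they have to be found in the camera images.
- nozzle_middle (a point): Nozzle: loose straight grey rigid tube, open at both ends, standing upright on the bench; 100 mm long, outside diameter 40 mm, bore 33 mm, wall 3.5 mm, about 90 g. This point is on its axis half-way up (50 mm above its lower end); z runs along the axis. Both ends are alike.
- suction_unit: Suction unit: grey box fixed to the bench, 130 (its x) by 230 (its y) by 65 mm high. Origin: centre of its underside; z up, -x its front (towards the robot), +y its left. Spigot on top at (0, 70) mm. Lever pivot, parallel to y, at (-45, -70) mm, 88 mm up; the lever sticks out over the front edge. An upright dial plate (radius 36 mm, three black stop marks) stands just left of it.
- spigot_seat (a point): Centre of the top of the spigot's collar (52 mm wide), 70 mm above the bench: the nozzle's lower end sits on it when home. The spigot is a vertical aluminium stub, 30 mm diameter, rising 40 mm above the collar, its top 10 mm tapered to 20 mm diameter. It goes inside the nozzle with 1.5 mm clearance all round. Frame as the unit's.
- lever_roller (a point): Centre of the black cross bar (18 mm thick, 36 mm long along the unit's y) at the lever's free end, where it is pressed; its top is 9 mm higher. It moves on a 90 mm circle round the pivot: 136 mm above the bench at rest, about 57 mm at the third detent. Press it straight down from above with closed fingertips; it slides 14 mm to the unit's front, then 5 mm back, under them.
- power_lever (a joint): Angle of the power lever (rad): 0 at rest, 32 degrees above horizontal; grows as it is pressed down. Detents at 0.31, 0.61 and 0.91; end stop at 0.96. A spring always brings it back to 0. Pressing the cross bar takes about 3 to 9 N (a hump of some 3 N before each detent) and about 9 N to hold at the third, more against the end stop.
- offcut_middle (a point): sawn block of red-brown wood, 45x90x30 mm, lying flat; this point is at its centre. A bystander.
- masking_tape_middle (a point): roll of masking tape lying flat, 96 mm across, 25 mm high; this point is at its centre. A bystander.
- cork_block_middle (a point): sanding block of cork on red-brown wood, 65x112x36 mm, lying flat; this point is at its centre. A bystander.

How it is judged:
By the outcome, as a careful person would: the job done as asked, in the order asked, and still so for the second after the job is handed in, while the arm keeps its last pose, push and grip.
It also fails if it takes over 64 s, if anything falls off the work surface, if the arm or the gripper's body presses on something with over 40 N, if the wrist force passes 120 N, or if a joint passes its speed limit or range.

ROBOT

A 6-joint arm with a two-finger parallel gripper is mounted at the origin on the work surface; the furniture and walls round the work are solid. World frame = base frame: x ahead of the robot, y to its left, z up, the work surface at z = 0. Lengths are in m, angles in rad, forces in N, time in s.
With the tool pointing down it reaches from about 0.35 to 0.975 m from the base axis. Payload 4.9 kg.
Tool frame: the origin (TCP) lies at the very end of the fingers, on their centre line; the grasp point (between the pads) lies 19 mm behind it; z points along the fingers, y is the line along which they close (so a half turn about z gives the same grasp; the last joint's range is limited). The gripper opens to 85 mm and grips with 20 to 120 N. Pads are 22 mm wide; open, the fingers measure 114 mm over their backs; the gripper's body (76 mm by 85 mm) begins 54 mm behind the grasp point. The pads swing forward as they close: fully open they stand 13 mm farther back than shut.
Start: joints at [-1.388, 0.053, 1.613, -0, 1.476, -0.119], TCP at [0.186, -0.597, 0.231] pointing down, gripper open.
Joint ranges: [-3.01, 3.01], [-1.01, 2.22], [0.06, 2.58], [-1.02, 4.17], [0.09, 2.62], [-3.14, 3.14]. Speed limits (rad/s): [2.57, 2.57, 3.14, 3.14, 3.14, 3.14].

INTERFACE

Orientations are given as a unit quaternion [w, x, y, z].
In Python, from plant import manip, vision, order gives the robot as it stands.
- The arm moves only by the tool play_rows, never from a script. Its argument "steps" is a list that holds one entry, the list of rows, each a list of 6 numbers: the shift along the tool's x, y, z in mm, then the turn, a rotation vector about the tool's x, y, z in degrees. A call has 1 to 12 rows; each row is the pose to reach, as a shift and turn from the pose commanded when the call began, along the tool's axes at that moment; what a row does not reach only later rows make up. A row lasts 1/12 s, in which the tool goes at most 41.7 mm and 7.16 degrees, less where a joint would pass 70% of its speed; a pose out of reach is approached as far as the arm can. A call with a gripper value outside its range is refused whole. "claw" is the gripper's target within -1 to 1 (fully open at 1, half-way at 0, shut at -1), set as the call begins (left out, the last holds). The fingers move at their own pace and stop on an object; the grip force is fixed at half the most. Time passes only in rows, so rows that repeat a pose let the fingers close. It gives the time, the measured TCP pose, the force, the opening and the grip force at its end, in the units of the state.
- manip.state(): the state, without advancing time (a new reading comes with each control period).
- vision.grab_frame(name): name is "scene" or "top"; returns (picture, depth): 400x640x3 uint8, blue, green, red; 400x640 float32, m along the optical axis (not along the pixel's ray), 0 where there is no reading.
- vision.camera_info(name): a dict with "K" (3x3 intrinsics, pixels), "eye" and "orientation" of the camera in the world. Camera axes: x right, y down, z forward; pixel columns grow to the right and rows downward; lengths in m; the calibration is good to about 2 mm. A picture is of the moment at which its call begins. camera_info takes no time and is no camera call.
- order.job_done(): hands the job in; it is judged then, once.
The state is a dict: "time": time; "joint_pos": joint angles; "joint_vel": joint speeds; "joint_efforts": joint torques, N m; "tool_pos": TCP position; "tool_rot": TCP orientation; "contact_force": force on the tool from outside, world axes, zero at the start; "ft_torque": the same for the moment, N m; "gripper_width": opening from 0.0 (shut) to 1.0 (fully open); "grasp_force": force on a finger pad.
Only numpy, scipy, OpenCV 4.12 (cv2) and the standard library are available. Lean on these libraries where they do the work, as an engineer would, in place of code of your own. Each camera call takes 0.05 s, during which the arm holds its last target. There are 200 camera calls.

## Working session

There is one attempt and no reset: what is moved stays moved. The work goes in short steps, Python scripts to look and compute and a tool call to move; the robot and the scene stay as the last step left them, time stands still between calls to the robot, and variables do not carry over. Pictures are saved under pics/ and viewed, at most 10 in all, crops included, and the job is handed in when it is done.

Besides the shell and the picture viewer there is one more tool, called after "Request:" by a JSON object that holds its "name" and its "arguments". play_rows: Moves the arm, as the interface text tells. Its arguments: {"type":"object","properties":{"steps":{"type":"array"},"claw":{"type":"number"}},"required":["steps"]}

```bash
mkdir -p pics; cat > h.py <<'E'
import numpy as np,cv2
from scipy.spatial.transform import Rotation as R
from plant import manip,vision,order
def info(n):
    c=vision.camera_info(n); o=c["orientation"]; o=np.array(o)
    M=o if o.shape==(3,3) else R.from_quat(np.r_[o[1:],o[0]]).as_matrix()
    return np.array(c["K"]),np.array(c["eye"]),M
def cloud(n,d):
    K,e,M=info(n); v,u=np.mgrid[:400,:640]
    p=np.stack([(u-K[0,2])/K[0,0]*d,(v-K[1,2])/K[1,1]*d,d],-1)
    P=p@M.T+e; P[d<=0]=np.nan; return P
def ray(n,u,v,z):
    K,e,M=info(n); r=M@np.array([(u-K[0,2])/K[0,0],(v-K[1,2])/K[1,1],1]); return e+r*(z-e[2])/r[2]
def proj(n,p):
    K,e,M=info(n); q=K@(M.T@(np.array(p)-e)); return q[:2]/q[2]
E
python3 - <<'E'
from h import *
for n in("scene","top"):
    p,d=vision.grab_frame(n); cv2.imwrite(f"pics/{n}0.png",p); np.save(f"{n}0.npy",d)
    print(n,[x.round(3).tolist() for x in info(n)])
print(manip.state())
E
```

```text
scene [[[510.953, 0.0, 316.785], [0.0, 510.953, 199.572], [0.0, 0.0, 1.0]], [-0.484, 0.57, 0.972], [[-0.546, -0.487, 0.682], [-0.838, 0.338, -0.429], [-0.022, -0.805, -0.593]]]
top [[[503.969, 0.0, 319.096], [0.0, 503.969, 204.402], [0.0, 0.0, 1.0]], [0.29, -0.061, 1.496], [[0.016, -0.984, 0.176], [-1.0, -0.016, 0.001], [0.002, -0.176, -0.984]]]
{'time': 0.1, 'joint_pos': array([-1.38799826e+00,  5.32696713e-02,  1.61415524e+00, -2.59368821e-05,
        1.47600382e+00, -1.18992957e-01]), 'joint_vel': array([-0.00224265, -0.00057693, -0.00333714,  0.00088055,  0.00075326,
        0.00254087]), 'joint_efforts': array([-2.11129213e-04, -3.94904351e+01, -3.71364176e+01, -1.21297189e-04,
        3.91158756e-03,  1.22199961e-05]), 'tool_pos': array([ 0.18566353, -0.59619519,  0.23019995]), 'tool_rot': array([-9.17155413e-04,  9.88636255e-01,  1.50324689e-01, -4.21851894e-05]), 'contact_force': array([-0.70663301, -0.16899527,  0.14780118]), 'ft_torque': array([-0.03337912,  0.00194351,  0.0023209 ]), 'grasp_force': 0.0, 'gripper_width': 0.9975369196559063}
```

View pics/scene0.png

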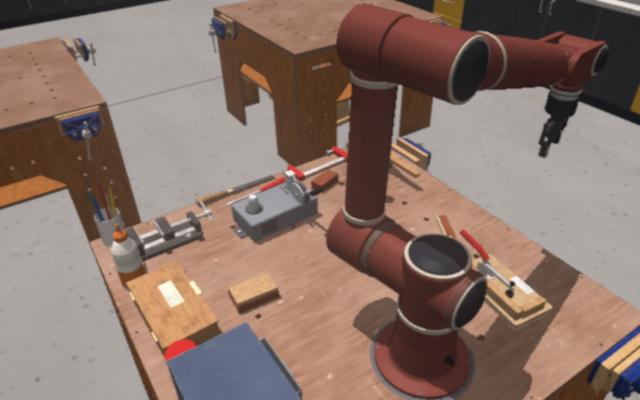

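View pics/top0.png

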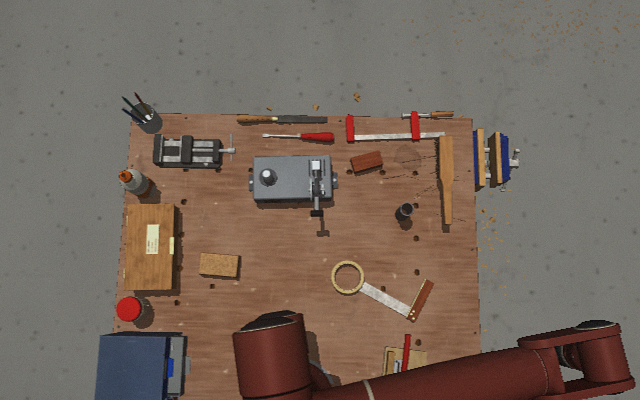

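The scene view shows the unit at about (275,210) with the spigot at (253,203); the arm hides the nozzle. In the top view: spigot (268,176), lever bar (316,212), nozzle (404,212), tape (347,277), offcut (366,161), cork (219,264).

```bash
python3 - <<'E'
from h import *
p=cv2.imread("pics/top0.png"); d=np.load("top0.npy"); P=cloud("top",d)
def reg(u0,u1,v0,v1,zl,zh):
    Q=P[v0:v1,u0:u1].reshape(-1,3); Q=Q[(Q[:,2]>zl)&(Q[:,2]<zh)]; return Q
Z=P[...,2]
print("noz z", (Z[198:226:2,390:420:2]*1000).round(0).tolist().__str__())
N=reg(390,420,198,226,.085,.115); print("nozzle rim",len(N),N.min(0),N.max(0),N.mean(0), cv2.minEnclosingCircle(N[:,:2].astype(np.float32)))
B=reg(235,345,145,210,.055,.075); r=cv2.minAreaRect((B[:,:2]*1000).astype(np.float32)); print("box",r,np.median(B[:,2]))
S=reg(255,282,160,190,.1,.12); print("spigot top",len(S),S.mean(0),S.min(0),S.max(0))
L=reg(300,330,190,225,.11,.16); print("roller",len(L),L.mean(0),L.min(0),L.max(0))
L=reg(300,330,203,225,.11,.16); print("roller",len(L),L.mean(0),L.min(0),L.max(0))
c=p[150:240,230:430]; cv2.imwrite("pics/c1.png",cv2.resize(c,None,fx=4,fy=4,interpolation=cv2.INTER_CUBIC))
E
```

```text
noz z [[-4.0, 4.0, 5.0, -5.0, 6.0, -0.0, 1.0, -2.0, -9.0, 3.0, 6.0, 1.0, -4.0, 1.0, -2.0], [-2.0, -0.0, 3.0, -5.0, -0.0, -3.0, -4.0, 1.0, 1.0, 3.0, -4.0, -1.0, 2.0, -6.0, 3.0], [2.0, 2.0, -5.0, -3.0, -1.0, -1.0, -1.0, 6.0, 101.0, 104.0, 3.0, -1.0, 1.0, 3.0, 6.0], [-2.0, 5.0, 4.0, -4.0, 3.0, 5.0, 103.0, 91.0, 83.0, 81.0, 96.0, 6.0, -364.0, -21.0, -8.0], [0.0, -4.0, 1.0, -1.0, 1.0, 86.0, 61.0, 51.0, 60.0, 70.0, 79.0, 94.0, -359.0, -354.0, 2.0], [2.0, 1.0, -0.0, -0.0, 34.0, 93.0, 13.0, 18.0, 29.0, 49.0, 69.0, 94.0, -3.0, -358.0, 3.0], [-1.0, -2.0, 4.0, 5.0, 61.0, 99.0, 4.0, 0.0, 14.0, 32.0, 51.0, 83.0, 1.0, -3.0, -0.0], [0.0, -3.0, -1.0, 23.0, 58.0, 91.0, 101.0, -2.0, 1.0, 25.0, 59.0, 100.0, 6.0, -8.0, 0.0], [-1.0, 3.0, -1.0, 23.0, 51.0, 75.0, 97.0, 101.0, -2.0, 21.0, 94.0, 2.0, 1.0, -3.0, 5.0], [-5.0, -3.0, 3.0, 15.0, 35.0, 56.0, 69.0, 91.0, 91.0, 90.0, -2.0, 6.0, 0.0, 0.0, -5.0], [0.0, 0.0, 4.0, -3.0, 15.0, 33.0, 41.0, 57.0, 46.0, 1.0, -4.0, -4.0, -2.0, 2.0, 0.0], [-6.0, -2.0, -0.0, 1.0, -2.0, 10.0, 12.0, 6.0, -1.0, -1.0, -3.0, 3.0, -3.0, -2.0, -2.0], [1.0, 5.0, 1.0, -2.0, 0.0, 0.0, 3.0, -3.0, -2.0, 1.0, -0.0, -1.0, 1.0, 9.0, -2.0], [3.0, -0.0, 4.0, 5.0, -7.0, -3.0, 3.0, 2.0, 3.0, -10.0, 0.0, -1.0, -3.0, -6.0, -7.0]]
nozzle rim 78 [ 0.51113372 -0.32432574  0.085722  ] [ 0.55065328 -0.28624305  0.10625122] [ 0.5300513  -0.30440123  0.09750478] ((0.5306576490402222, -0.30475515127182007), 0.02038401924073696)
box ((625.710205078125, 21.630844116210938), (132.81520080566406, 229.97576904296875), 2.720963716506958) 0.06464824836129113
spigot top 79 [0.62196499 0.09118679 0.10753412] [0.60784581 0.07890611 0.10073262] [0.63531742 0.10453591 0.11657133]
roller 172 [ 0.52776435 -0.05186348  0.13177831] [ 0.49923476 -0.06995968  0.11085377] [ 0.57636724 -0.03555402  0.15105105]
roller 118 [ 0.51262348 -0.05308823  0.13858711] [ 0.49923476 -0.06995968  0.11844216] [ 0.53932931 -0.03685175  0.15105105]
```

View pics/c1.png

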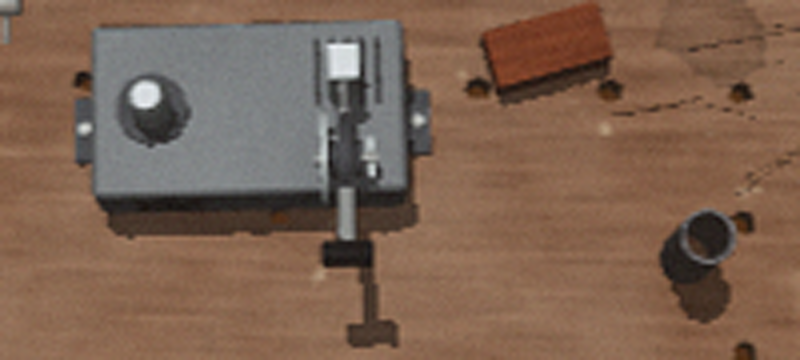

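The crop shows the box nearly axis-aligned, spigot top near (146,95), lever bar (347,253) and nozzle rim (707,237). Next: one refinement, then the offset of the first move.

```bash
cat >> h.py <<'E'
def delta(tgt,yaw):  # tool-frame shift mm and turn deg to reach tgt with tool down, tool x at yaw deg
    s=manip.state(); q=s["tool_rot"]; M=R.from_quat(np.r_[q[1:],q[0]])
    y=np.radians(yaw); T=R.from_matrix(np.array([[np.cos(y),np.sin(y),0],[np.sin(y),-np.cos(y),0],[0,0,-1]]))
    return (M.inv().apply(np.array(tgt)-s["tool_pos"])*1000).round(1),(M.inv()*T).as_rotvec(degrees=True).round(2)
E
python3 - <<'E'
from h import *
print("spig",ray("top",230+146/4,150+95/4,.11)," noz",ray("top",230+707/4-.4,150+237/4-.4,.1)," bar",ray("top",230+347/4-.4,150+250/4-.4,.145))
print(delta([.530,-.305,.22],0))
E
```

```text
spig [0.62249566 0.09115602 0.11      ]  noz [ 0.53022249 -0.30402121  0.1       ]  bar [ 0.50947467 -0.05167129  0.145     ]
(array([ 415.3, -175.7,   10.6]), array([-0.11,  0.  , 17.29]))
```

Request:
{"name": "play_rows", "arguments": {"steps": [[[38,-16,1,0,0,2],[76,-32,2,0,0,4],[114,-48,3,0,0,6],[152,-64,4,0,0,8],[190,-80,5,0,0,10],[228,-96,6,0,0,12],[266,-112,7,0,0,14],[304,-128,8,0,0,16],[342,-144,9,0,0,17.3],[380,-160,10,0,0,17.3],[415,-175.5,11,0,0,17.3],[415,-175.5,11,0,0,17.3]]], "claw": 1}}

```text
time: 1.1
tool_pos: [0.5335, -0.3009, 0.2194]
tool_rot: [-0.001, 1.0, 0.003, 0.0]
contact_force: [-0.7, -0.0, -0.5]
gripper_width: 0.998
grasp_force: 0.0
```

```bash
python3 - <<'E'
from h import *
p,d=vision.grab_frame("scene"); cv2.imwrite("pics/s1.png",cv2.resize(p[60:300,220:540],None,fx=2.4,fy=2.4))
print(manip.state()["tool_pos"],delta([.530,-.3045,.06],0), proj("scene",[.53,-.3045,.1]))
E
```

```text
[ 0.5316074  -0.30297475  0.21939707] (array([ -1.5,   1.7, 159.4]), array([-0.07,  0.05,  0.28])) [380.70050162 171.22620068]
```

View pics/s1.png

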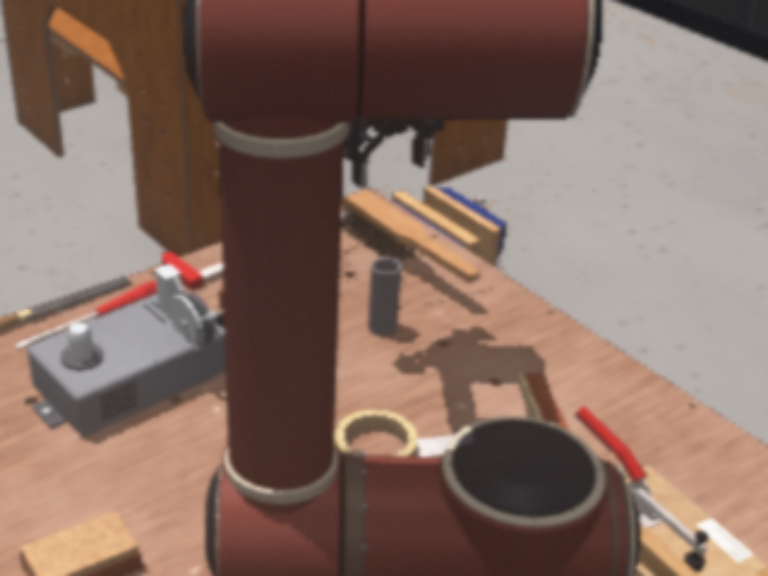

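The nozzle rim is at crop (386,264), which is full-frame (381,170). That matches the projected estimate, and the open fingers are above it. The arm is still settling towards the commanded point, so descend straight.

Request:
{"name": "play_rows", "arguments": {"steps": [[[0,0,20,0,0,0],[0,0,45,0,0,0],[0,0,70,0,0,0],[0,0,95,0,0,0],[0,0,120,0,0,0],[0,0,140,0,0,0],[0,0,155,0,0,0],[0,0,162,0,0,0],[0,0,162,0,0,0],[0,0,162,0,0,0],[0,0,162,0,0,0]]]}}

```text
time: 2.07
tool_pos: [0.5305, -0.3067, 0.0598]
tool_rot: [0.001, 1.0, -0.0, 0.001]
contact_force: [0.5, -0.2, -0.4]
gripper_width: 0.998
grasp_force: 0.0
```

Request:
{"name": "play_rows", "arguments": {"steps": [[[0,0,0,0,0,0],[0,0,0,0,0,0],[0,0,0,0,0,0],[0,0,0,0,0,0],[0,0,0,0,0,0],[0,0,0,0,0,0],[0,0,0,0,0,0],[0,0,0,0,0,0],[0,0,0,0,0,0],[0,0,0,0,0,0]]], "claw": -1}}

```text
time: 2.9
tool_pos: [0.5303, -0.3061, 0.0592]
tool_rot: [0.0, 1.0, -0.0, 0.0]
contact_force: [-0.9, 0.4, 5.4]
gripper_width: 0.451
grasp_force: 60.2
```

Request:
{"name": "play_rows", "arguments": {"steps": [[[0,0,-15,0,0,0],[0,0,-40,0,0,0],[0,0,-70,0,0,0],[0,0,-100,0,0,0],[0,0,-130,0,0,0],[0,0,-160,0,0,0],[0,0,-180,0,0,0],[0,0,-186,0,0,0],[0,0,-186,0,0,0]]]}}

```text
time: 3.65
tool_pos: [0.5305, -0.3063, 0.2458]
tool_rot: [0.001, 1.0, -0.0, 0.001]
contact_force: [-0.1, 0.5, -0.9]
gripper_width: 0.451
grasp_force: 60.3
```

Request:
{"name": "play_rows", "arguments": {"steps": [[[5,-20,0,0,0,0],[14,-58,0,0,0,0],[23,-98,0,0,0,0],[32,-138,0,0,0,0],[41,-178,0,0,0,0],[50,-216,0,0,0,0],[59,-256,0,0,0,0],[68,-296,0,0,0,0],[78,-334,0,0,0,0],[86,-370,0,0,0,0],[92,-392,0,0,0,0],[92,-397,0,0,0,0]]]}}

```text
time: 4.65
tool_pos: [0.6209, 0.095, 0.2403]
tool_rot: [-0.001, 1.0, 0.002, -0.003]
contact_force: [-0.5, -1.2, -0.7]
gripper_width: 0.451
grasp_force: 60.4
```

Request:
{"name": "play_rows", "arguments": {"steps": [[[0,0,0,0,0,0],[0,0,0,0,0,0],[0,0,0,0,0,0],[0,0,0,0,0,0],[0,0,0,0,0,0],[0,0,0,0,0,0]]]}}

```text
time: 5.15
tool_pos: [0.6219, 0.0902, 0.2444]
tool_rot: [0.0, 1.0, -0.001, 0.0]
contact_force: [0.2, -0.1, -0.6]
gripper_width: 0.447
grasp_force: 60.5
```

```bash
python3 - <<'E'
from h import *
p,d=vision.grab_frame("scene"); np.save("s2.npy",d); cv2.imwrite("pics/s2f.png",p)
s=manip.state(); t=s["tool_pos"]; print(t,s["tool_rot"],s["gripper_width"],delta([.6224,.0913,.19],0))
u,v=proj("scene",t).astype(int); print(u,v)
a,b=max(v-60,0),max(u-80,0)
cv2.imwrite("pics/s2.png",cv2.resize(p[a:a+120,b:b+160],None,fx=5,fy=5,interpolation=cv2.INTER_CUBIC)); print(b,a)
E
```

```text
[0.62192589 0.09036731 0.24444608] [ 4.14712791e-05  9.99999772e-01 -6.60452039e-04  1.31327764e-04] 0.4504330706936392 (array([ 0.5, -0.9, 54.4]), array([ 0.  , -0.02, -0.08]))
248 157
168 97
```

View pics/s2.png

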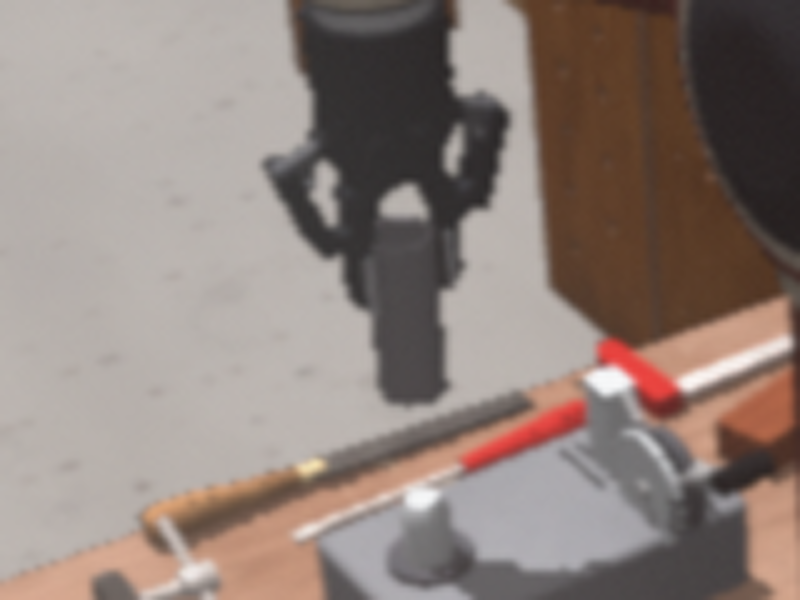

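The crop shows the nozzle held, near upright, bottom edge about (411,395), above the spigot at (425,500). Next, check its axis against the vertical and against the spigot in this view.

```bash
python3 - <<'E'
from h import *
d=np.load("s2.npy"); P=cloud("scene",d); p=cv2.imread("pics/s2f.png")
t=manip.state()["tool_pos"]
V=np.linalg.norm(P[...,:2]-t[:2],axis=-1)
m=(V<.04)&(P[...,2]>.17)&(P[...,2]<.30)
def cents(m,v0,v1):
    for v in range(v0,v1,3):
        u=np.where(m[v])[0]
        if len(u)>3: print(v,u.min(),u.max(),(u.min()+u.max())/2)
cents(m,138,182)
for z in (.20,.22,.24,.28): print("axis proj",z,proj("scene",[t[0],t[1],z]).round(1))
# spigot
m2=(np.linalg.norm(P[...,:2]-[.6224,.0913],axis=-1)<.03)&(P[...,2]>.076)&(P[...,2]<.13)
print("spigot"); cents(m2,190,216)
for z in (.08,.09,.1,.11): print(z,proj("scene",[.6224,.0913,z]).round(1))
E
```

```text
138 253 260 256.5
141 235 259 247.0
144 236 259 247.5
147 235 259 247.0
150 236 260 248.0
153 236 258 247.0
156 237 255 246.0
159 241 255 248.0
162 242 256 249.0
165 242 256 249.0
168 243 256 249.5
171 243 256 249.5
174 243 257 250.0
177 245 254 249.5
axis proj 0.2 [250.1 170.9]
axis proj 0.22 [249.3 164.8]
axis proj 0.24 [248.6 158.6]
axis proj 0.28 [247.1 145.9]
spigot
196 249 255 252.0
199 248 257 252.5
202 248 257 252.5
205 248 258 253.0
208 251 255 253.0
0.08 [253.8 205.5]
0.09 [253.5 202.7]
0.1 [253.1 200. ]
0.11 [252.8 197.2]
```

Request:
{"name": "play_rows", "arguments": {"steps": [[[0.5,-0.8,12,0,0,0],[0.5,-0.8,28,0,0,0],[0.5,-0.8,44,0,0,0],[0.5,-0.8,56,0,0,0],[0.5,-0.8,64,0,0,0],[0.5,-0.8,70,0,0,0],[0.5,-0.8,74,0,0,0],[0.5,-0.8,78,0,0,0],[0.5,-0.8,81,0,0,0],[0.5,-0.8,84,0,0,0],[0.5,-0.8,84,0,0,0],[0.5,-0.8,84,0,0,0]]]}}

```text
time: 6.2
tool_pos: [0.6225, 0.092, 0.1605]
tool_rot: [-0.0, 1.0, -0.0, 0.0]
contact_force: [1.0, 0.3, -0.8]
gripper_width: 0.453
grasp_force: 60.5
```

Request:
{"name": "play_rows", "arguments": {"steps": [[[0,0,2,0,0,0],[0,0,4,0,0,0],[0,0,6,0,0,0],[0,0,8,0,0,0],[0,0,10,0,0,0],[0,0,10,0,0,0]]]}}

```text
time: 6.7
tool_pos: [0.622, 0.092, 0.1496]
tool_rot: [0.0, 1.0, -0.0, -0.001]
contact_force: [-1.4, -0.7, -1.4]
gripper_width: 0.449
grasp_force: 60.5
```

Request:
{"name": "play_rows", "arguments": {"steps": [[[0,0,3,0,0,0],[0,0,6,0,0,0],[0,0,9,0,0,0],[0,0,12,0,0,0],[0,0,14,0,0,0],[0,0,16,0,0,0],[0,0,16,0,0,0]]]}}

```text
time: 7.28
tool_pos: [0.6221, 0.0919, 0.1336]
tool_rot: [0.0, 1.0, -0.0, -0.0]
contact_force: [-0.7, -0.2, -0.6]
gripper_width: 0.452
grasp_force: 60.5
```

Request:
{"name": "play_rows", "arguments": {"steps": [[[0,0,1,0,0,0],[0,0,2,0,0,0],[0,0,3,0,0,0],[0,0,4,0,0,0],[0,0,4,0,0,0],[0,0,4,0,0,0]]]}}

```text
time: 7.78
tool_pos: [0.6224, 0.092, 0.1303]
tool_rot: [-0.0, 1.0, -0.0, -0.0]
contact_force: [-0.6, -0.2, -0.7]
gripper_width: 0.455
grasp_force: 60.5
```

Request:
{"name": "play_rows", "arguments": {"steps": [[[0,0,0.5,0,0,0],[0,0,1,0,0,0],[0,0,1.5,0,0,0],[0,0,2,0,0,0],[0,0,2,0,0,0]]]}}

```text
time: 8.2
tool_pos: [0.6227, 0.092, 0.1292]
tool_rot: [0.0, 1.0, -0.0, 0.0]
contact_force: [-1.5, -0.1, 3.2]
gripper_width: 0.451
grasp_force: 60.7
```

Contact force is appearing at the expected seat height; press a little more.

Request:
{"name": "play_rows", "arguments": {"steps": [[[0,0,0.5,0,0,0],[0,0,1,0,0,0],[0,0,1.5,0,0,0],[0,0,1.5,0,0,0],[0,0,1.5,0,0,0]]]}}

```text
time: 8.62
tool_pos: [0.623, 0.092, 0.1291]
tool_rot: [0.0, 1.0, -0.0, 0.001]
contact_force: [-3.2, 0.3, 9.1]
gripper_width: 0.449
grasp_force: 61.1
```

Request:
{"name": "play_rows", "arguments": {"steps": [[[0,0,-1.5,0,0,0],[0,0,-1.5,0,0,0],[0,0,-1.5,0,0,0],[0,0,-1.5,0,0,0],[0,0,-1.5,0,0,0],[0,0,-1.5,0,0,0],[0,0,-1.5,0,0,0],[0,0,-1.5,0,0,0]]], "claw": 1}}

```text
time: 9.28
tool_pos: [0.6224, 0.092, 0.1281]
tool_rot: [-0.0, 1.0, -0.0, -0.0]
contact_force: [-0.6, 0.5, -1.1]
gripper_width: 0.998
grasp_force: 0.0
```

Request:
{"name": "play_rows", "arguments": {"steps": [[[0,0,-10,0,0,0],[0,0,-30,0,0,0],[0,0,-50,0,0,0],[0,0,-70,0,0,0],[0,0,-90,0,0,0],[0,0,-105,0,0,0],[0,0,-110,0,0,0],[0,0,-110,0,0,0]]]}}

```text
time: 9.95
tool_pos: [0.6234, 0.092, 0.2408]
tool_rot: [-0.0, 1.0, -0.0, 0.002]
contact_force: [1.0, 0.2, -0.3]
gripper_width: 1.0
grasp_force: 0.0
```

```bash
python3 - <<'E'
from h import *
p,d=vision.grab_frame("scene"); P=cloud("scene",d)
m=(np.linalg.norm(P[...,:2]-[.6224,.0913],axis=-1)<.032)&(P[...,2]>.08)&(P[...,2]<.21)
print("top z",np.nanpercentile(P[m][:,2],[90,95,99,100]),m.sum())
cv2.imwrite("pics/s3.png",cv2.resize(p[110:240,180:340],None,fx=4.5,fy=4.5,interpolation=cv2.INTER_CUBIC))
print(manip.state()["tool_pos"],delta([.503,-.053,.24],0))
E
```

```text
top z [0.16769996 0.16994203 0.17273806 0.17389784] 443
[0.62261262 0.09197381 0.23881794] (array([-119.6,  145. ,   -1.3]), array([-0.  , -0.06, -0.01]))
```

View pics/s3.png

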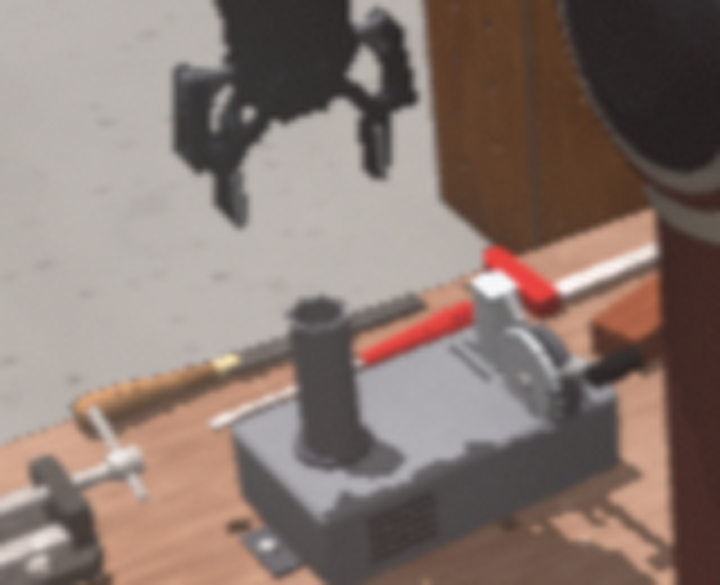

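The nozzle stands upright on the collar with its rim near (322,303), the fingers are clear, and its measured top of 0.170 is the seated height. Now shut the fingers and go above the lever bar.

Request:
{"name": "play_rows", "arguments": {"steps": [[[-10,12,-1,0,0,0],[-28,34,-1,0,0,0],[-48,58,-1,0,0,0],[-68,82,-1,0,0,0],[-88,106,-1,0,0,0],[-106,128,-1,0,0,0],[-120,145,-1,0,0,0],[-120.5,145,-1,0,0,0],[-120.5,145,-1,0,0,0],[-120.5,145,-1,0,0,0],[-120.5,145,-1,0,0,0]]], "claw": -1}}

```text
time: 10.92
tool_pos: [0.5021, -0.0523, 0.2386]
tool_rot: [-0.0, 1.0, 0.0, -0.001]
contact_force: [0.0, -0.4, -0.4]
gripper_width: 0.003
grasp_force: 0.0
```

Request:
{"name": "play_rows", "arguments": {"steps": [[[0,0,15,0,0,0],[0,0,35,0,0,0],[0,0,55,0,0,0],[0,0,70,0,0,0],[0,0,80,0,0,0],[0,0,85,0,0,0],[0,0,85,0,0,0],[0,0,85,0,0,0]]]}}

```text
time: 11.58
tool_pos: [0.5024, -0.0528, 0.1548]
tool_rot: [0.0, 1.0, 0.0, 0.0]
contact_force: [0.2, -0.1, 0.6]
gripper_width: -0.004
grasp_force: 0.0
```

```bash
python3 - <<'E'
from h import *
p,d=vision.grab_frame("top"); cv2.imwrite("pics/t4.png",cv2.resize(p[130:250,230:390],None,fx=5,fy=5,interpolation=cv2.INTER_CUBIC))
s=manip.state();print(s["tool_pos"],s["contact_force"],s["gripper_width"],delta([.502,-.053,.0645],0))
E
```

```text
[ 0.50269559 -0.05298938  0.15539349] [-0.59299561 -0.41412288  0.43896316] -0.002986342299057919 (array([-0.8, -0. , 90.9]), array([ 0.02, -0.09,  0.01]))
```

View pics/t4.png

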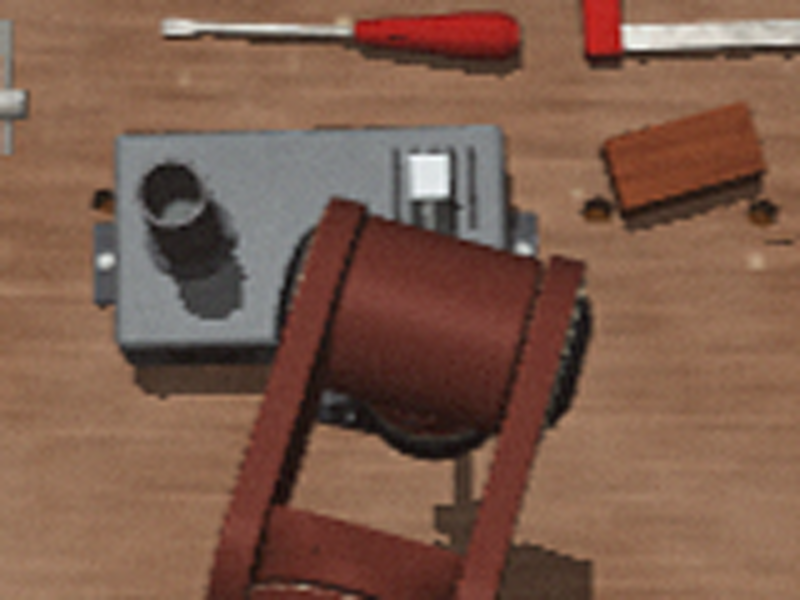

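The wrist hides the bar. The nozzle rim at (172,195) is still in place. Press down while watching the force.

Request:
{"name": "play_rows", "arguments": {"steps": [[[-1,0,6,0,0,0],[-1,0,11,0,0,0],[-1,0,16,0,0,0],[-1,0,21,0,0,0],[-1,0,25,0,0,0],[-1,0,25,0,0,0]]]}}

```text
time: 12.13
tool_pos: [0.5004, -0.0533, 0.1293]
tool_rot: [0.0, 1.0, -0.0, -0.001]
contact_force: [-1.8, -0.1, 4.7]
gripper_width: -0.002
grasp_force: 2.8
```

Pushing on the bar at the expected force. Continue down.

Request:
{"name": "play_rows", "arguments": {"steps": [[[0,0,5,0,0,0],[0,0,11,0,0,0],[0,0,17,0,0,0],[0,0,23,0,0,0],[0,0,29,0,0,0],[0,0,35,0,0,0],[0,0,41,0,0,0],[0,0,46,0,0,0],[0,0,46,0,0,0]]]}}

```text
time: 12.88
tool_pos: [0.5008, -0.0533, 0.0837]
tool_rot: [0.0, 1.0, -0.0, -0.0]
contact_force: [-3.3, 0.1, 8.0]
gripper_width: -0.001
grasp_force: 4.0
```

Request:
{"name": "play_rows", "arguments": {"steps": [[[0,0,4,0,0,0],[0,0,8,0,0,0],[0,0,12,0,0,0],[0,0,15,0,0,0],[0,0,17,0,0,0],[0,0,17,0,0,0],[0,0,17,0,0,0],[0,0,17,0,0,0]]]}}

```text
time: 13.55
tool_pos: [0.5031, -0.0533, 0.0685]
tool_rot: [0.0, 1.0, -0.0, 0.003]
contact_force: [0.5, 0.9, 7.4]
gripper_width: -0.0
grasp_force: 3.5
```

Request:
{"name": "play_rows", "arguments": {"steps": [[[0,0,0.7,0,0,0],[0,0,1.4,0,0,0],[0,0,2,0,0,0],[0,0,2,0,0,0],[0,0,2,0,0,0],[0,0,2,0,0,0]]]}}

```text
time: 14.05
tool_pos: [0.5035, -0.0533, 0.067]
tool_rot: [0.0, 1.0, -0.0, 0.003]
contact_force: [-0.5, 1.4, 8.8]
gripper_width: -0.001
grasp_force: 4.1
```

```bash
python3 - <<'E'
from h import *
f=[];z=[]
for i in range(4):
    p,d=vision.grab_frame("scene"); s=manip.state(); f.append(s["contact_force"]); z.append(s["tool_pos"])
print(np.mean(f,0),np.mean(z,0),np.std(z,0))
u,v=proj("scene",[.5,-.053,.06]); print(u,v)
E
```

```text
[0.36081639 0.85764296 8.67384479] [ 0.50349842 -0.05335237  0.06696853] [1.22513738e-05 1.18957168e-05 1.14650050e-05]
318.38674100579124 214.813847198512
```

Request:
{"name": "play_rows", "arguments": {"steps": [[[0,0,0.7,0,0,0],[0,0,1.4,0,0,0],[0,0,2,0,0,0],[0,0,2,0,0,0],[0,0,2,0,0,0],[0,0,2,0,0,0]]]}}

```text
time: 14.75
tool_pos: [0.5039, -0.0534, 0.0653]
tool_rot: [0.0, 1.0, -0.0, 0.004]
contact_force: [0.9, 1.4, 10.2]
gripper_width: -0.003
grasp_force: 4.3
```

```bash
python3 - <<'E'
from h import *
p,d=vision.grab_frame("scene"); s=manip.state(); print(s["contact_force"],s["ft_torque"],s["tool_pos"],s["joint_pos"],s["gripper_width"])
cv2.imwrite("pics/s5.png",cv2.resize(p[130:250,210:370],None,fx=5,fy=5,interpolation=cv2.INTER_CUBIC))
E
```

```text
[0.35770814 1.08178512 8.94980339] [ 0.22467021 -0.14489997  0.05461786] [ 0.50391955 -0.05334972  0.06528498] [-2.53086790e-01 -6.92736127e-02  2.02667866e+00  1.27070274e-03
  1.17725286e+00  1.31767086e+00] -0.0028402750753777363
```

View pics/s5.png

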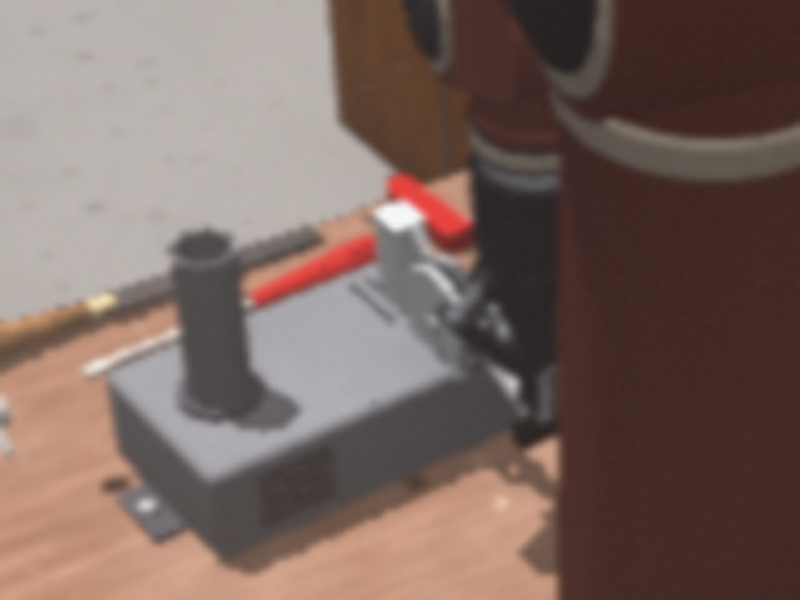

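The view shows the lever arm pressed down at (505,390), the bar under the shut fingertips at about (535,425), and the nozzle seated at (205,320). Add a small margin past the third detent.

Request:
{"name": "play_rows", "arguments": {"steps": [[[0,0,0.5,0,0,0],[0,0,1,0,0,0],[0,0,1.5,0,0,0],[0,0,1.5,0,0,0],[0,0,1.5,0,0,0],[0,0,1.5,0,0,0],[0,0,1.5,0,0,0]]]}}

```text
time: 15.38
tool_pos: [0.5043, -0.0533, 0.0641]
tool_rot: [0.0, 1.0, -0.0, 0.004]
contact_force: [1.8, 1.1, 9.4]
gripper_width: -0.003
grasp_force: 4.4
```

```bash
python3 -c "
from h import *
s=manip.state();print(s['tool_pos'],s['contact_force']);print(order.job_done())"
```

```text
[ 0.50428218 -0.05334559  0.06405881] [1.79917787 1.1235479  9.44028972]
the job is handed in; nothing more can be done
None
```

I handed the job in at 15.4 s: the nozzle sits fully home on its collar and was let go. The lever was then pressed and is still held past the third detent, at about 0.93 rad worked out from fingertip height, with about 9.4 N.

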